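# Load a tub on the tray sealer

## Robot

A 6-joint arm with a two-finger parallel gripper is mounted at the origin on the work surface. World frame = base frame: x ahead of the robot, y to its left, z up, the work surface at z = 0. Lengths are in mm, angles in degrees, forces in N, time in s.
With the tool pointing down it reaches from about 350 to 850 mm from the base axis. Payload 8.1 kg.
Tool frame: the origin (TCP) lies at the very end of the fingers, on their centre line; the grasp point (between the pads) lies 19 mm behind it; z points along the fingers, y is the line along which they close (so a half turn about z gives the same grasp; the last joint's range is limited). The gripper opens to 85 mm and grips with 20 to 120 N. Pads are 22 mm wide; open, the fingers measure 114 mm over their backs; the gripper's body (76 mm by 85 mm) begins 54 mm behind the grasp point. The pads swing forward as they close: fully open they stand 13 mm farther back than shut.
Start: joints at [65.753, 7.471, 85.268, -0, 87.261, -4.893], TCP at [198.826, 566.104, 231.292] pointing down, gripper open.
Joint ranges: [-169.43, 169.43], [-51.17, 129.36], [1.28, 143.12], [-76.62, 256.62], [0, 156.53], [-152.29, 152.29]. Speed limits (degrees/s): [136.94, 136.94, 159.86, 180, 180, 180].

## Interface

Orientations are given as [roll, pitch, yaw] about the fixed x, y, z axes, in that order (R = Rz(yaw) Ry(pitch) Rx(roll)).
In Python, from bench import sense, eyes, job, models gives the robot as it stands. The module is installed in compiled form; this text tells all that it offers.
- The arm moves only by the tool apply_moves, never from a script. Its argument "rows" is a list of rows, each a list of 6 numbers: the shift along the tool's x, y, z in mm, then the turn, a rotation vector about the tool's x, y, z in rad. In form: [[dx, dy, dz, rx, ry, rz], ...]. A call has exactly 5 rows; each row shifts and turns the commanded pose from where the row before left it, along the tool's axes as they then stand; what a row does not reach is not made up. A row lasts 1/8 s, in which the tool goes at most 62.5 mm and 10.7 degrees, less where a joint would pass 70% of its speed; a pose out of reach is approached as far as the arm can. A call is refused whole if a number of a shift passes 62.5 or a number of a turn 0.188, either way. A call with a gripper value outside its range is refused whole. "fingers" is the finger opening in mm, from 0 to 85.4, set as the call begins (left out, the last holds). The fingers move at their own pace and stop on an object; "grip_force" is the grip in N (left out, the last holds). Time passes only in rows, so rows that do not move let the fingers close, or fill a call up. It gives the time, the measured TCP pose, the force, the opening and the grip force at its end, in the units of the state.
- sense(): the state, without advancing time (a new reading comes with each control period).
- eyes.snapshot(name): name is "side" or "top"; returns (picture, depth): 384x512x3 uint8, red, green, blue; 384x512 float32, mm along the optical axis (not along the pixel's ray), 0 where there is no reading.
- eyes.get_calibration(name): a dict with "intrinsics" (3x3 intrinsics, pixels), "R" (3x3) and "t" (3): a world point X has camera coordinates R X + t. Camera axes: x right, y down, z forward; pixel columns grow to the right and rows downward; lengths in mm; the calibration is good to about 2 mm. A picture is of the moment at which its call begins. get_calibration takes no time and is no camera call.
- job.hand_in(): hands the job in; it is judged then, once.
Trained networks look in the newest picture that a camera, given by its name, has taken for a name from the list of things; names that differ only in an ending like _2 or _b are one class to them, and where a whole thing is asked for, a point or a joint stands for the part that bears it (a point fixed in the world has none). Each returns a list of dicts, best first, with "confidence" (0 to 1); they miss things now and then, are a little off and sometimes report something else, mostly with a low value. They report only what shows in the picture. A call takes as long as a camera call.
- models.boxes_of(name, camera): "xyz" ([x, y, z] in mm, in world coordinates, good to about 4 mm: the middle of the surface that is visible of it).
- models.cut_out(name, camera): "pixels" (384x512 bool, what is visible of it).
- models.place_of(name, camera): "xyz" ([x, y, z] in mm, in world coordinates, good to about 4 mm: a listed point, or the origin of a listed thing).
The state is a dict: "time": time; "joint_pos": joint angles; "qd": joint speeds; "joint_efforts": joint torques, N m; "tool_pos": TCP position; "tcp_rot": TCP orientation; "ft_force": force on the tool from outside, world axes, zero at the start; "wrist_torque": the same for the moment, N m; "finger_gap": finger opening in mm; "grip_force": force on a finger pad.
Only numpy, scipy, OpenCV 4.12 (cv2) and the standard library are available. Lean on these libraries where they do the work, as an engineer would, in place of code of your own. Each camera call takes 0.05 s, during which the arm holds its last target. There are 200 camera calls.

## Task

Slide the red-lidded tub, without lifting it off or tipping it over, up the yellow ramp onto the tray sealer's bed and push it square and flush into the corner of the two blue fences, its long side along the fence that lies on the far side from the robot. Only when it is fully home, throw the red-knobbed lever right over, away from the robot, to start the sealer. Leave the other things on the bench where they are.

Things in the scene. Friction and masses are not known exactly. Their poses are not given: they have to be found in the camera images.
- tub: closed white plastic food tub with a red lid, a plain upright box 96 mm (its x) by 130 mm (its y, the long side) by 60 mm high, 0.35 to 0.7 kg; origin at the centre of its underside, z up. Starts on the bench off the foot of the ramp, turned up to 0.5 rad and possibly to one side of the ramp. Either way round will do (a half turn makes no difference)
- station: loading bed of a tray sealer, fixed to the bench; origin on the bench under the deck's centre; x points away from the robot (far side), y up the ramp, z up. All mm below are in this frame. Aluminium deck x -95..95, y -110..110, top 18 mm above the bench, open on the robot's side. White housing beyond it: x 95..165, y -110..110, 40 mm high, with a clear film roll on it up to 74 mm
- ramp_foot (a point): middle of the foot of the yellow ramp, at x 0, y -200, z 0 in the bed's frame, axes as the bed's. The ramp is 190 mm wide (x -95..95) and rises from here to the deck edge at y -110, z 18
- seat (a point): point on the deck where the tub's origin lies when the tub is fully home in the fence corner: x 32, y 30, z 18 in the bed's frame, axes as the bed's. The two blue fences stand 25 mm above the deck: far fence, inner face at x 80, from y -50 to 110; end fence, inner face at y 95, from x -95 to 80
- lever (a joint): angle of the red-knobbed lever beyond the end fence, rad: 0 to 0.25 at the start (leaning to the robot's side), 1.0 fully over (leaning to the far side); it swings in the bed's x-z plane, moves easily (about 1 N at the knob) and stays where it is left
- lever_tip (a point): centre of the lever's red knob, a ball 26 mm across on a rod 10 mm thick, 80 mm from the pivot, which is at x -20, y 175, z 22 in the bed's frame in a grey block 70 (x) by 50 (y) by 25 mm high. The knob's centre is 92 mm above the bench at either end of the swing, 38 mm to the robot's or the far side of the pivot, and 102 mm at mid swing
- green_tub: the same sort of tub with a green lid (96 x 130 x 60 mm); leave it alone; origin at the centre of its underside
- spatula: kitchen spatula with wooden handle lying flat on the bench, 280 mm long along its x, origin near its middle; leave it alone
- jug: clear plastic jug, 110 mm across, 150 mm tall; leave it alone; origin at the centre of its underside
- jar: jar with yellow cap, 80 mm across, 100 mm tall; leave it alone; origin at the centre of its underside
- bowl: steel bowl, 150 mm across, 60 mm tall; leave it alone; origin at the centre of its underside
- red_bottle: red bottle, 68 mm across, 220 mm tall; leave it alone; origin at the centre of its underside
- amber_bottle: amber glass bottle, 68 mm across, 200 mm tall; leave it alone; origin at the centre of its underside

How it is judged:
By the outcome, as a careful person would: the job done as asked, in the order asked, and still so for the second after the job is handed in, with the robot touching nothing.
It also fails if it takes over 72 s, if anything falls off the work surface, if the arm or the gripper's body presses on something with over 40 N, if the wrist force passes 120 N, or if a joint passes its speed limit or range.

## Working session

There is one attempt and no reset: what is moved stays moved. The work goes in short steps, Python scripts to look and compute and a tool call to move; the robot and the scene stay as the last step left them, time stands still between calls to the robot, and variables do not carry over. Pictures are saved under pics/ and viewed, at most 10 in all, crops included, and the job is handed in when it is done.

Besides the shell and the picture viewer there is one more tool, called after ">>>" as name([rows], argument=value, ...), one row to a line, values as JSON. apply_moves: Moves the arm, as the interface text tells. Its arguments: {"type":"object","properties":{"rows":{"type":"array"},"fingers":{"type":"number"},"grip_force":{"type":"number"}},"required":["rows"]}

```bash
mkdir -p pics
cat > h.py <<'E'
import numpy as np, cv2
from bench import sense, eyes, job, models
def pts(cam,d):
    c=eyes.get_calibration(cam);K=np.array(c["intrinsics"]);R=np.array(c["R"]);t=np.array(c["t"])
    v,u=np.mgrid[:d.shape[0],:d.shape[1]]
    P=np.stack([(u-K[0,2])/K[0,0]*d,(v-K[1,2])/K[1,1]*d,d],-1)
    return (P-t)@R
E
python3 - <<'E'
from h import *
s=sense();print(s["tool_pos"],s["tcp_rot"],s["ft_force"],s["time"])
ims=[]
for c in("top","side"):
    p,d=eyes.snapshot(c);ims.append(p);np.savez(f"{c}.npz",p=p,d=d)
    W=pts(c,d); print(c,np.round(W[::95,::127],0).tolist())
    cv2.imwrite(f"pics/{c}0.png",cv2.resize(p[...,::-1],(640,480)))
for n in["ramp_foot","seat","lever_tip","tub","station","green_tub","spatula","jug","jar","bowl","red_bottle","amber_bottle"]:
    for c in(["top","side"] if n in("tub","ramp_foot","seat","lever_tip","station") else ["top"]):
        r=models.place_of(n,c); print(n,c,[(np.round(q["xyz"]).tolist(),round(q["confidence"],2)) for q in r[:2]])
E
```

```text
[198.58726802 565.60540783 230.24524439] [-1.79894853e+02 -9.78751054e-03  1.60647462e+02] [ 0.74720559 -0.30242929  0.30409074] 0.0
top [[[1800.0, 1493.0, -749.0], [1813.0, 734.0, -752.0], [1818.0, -37.0, -742.0], [1838.0, -818.0, -756.0], [1851.0, -1610.0, -758.0]], [[1213.0, 1454.0, -762.0], [912.0, 433.0, 108.0], [1231.0, -40.0, -773.0], [888.0, -474.0, 200.0], [1240.0, -1564.0, -755.0]], [[606.0, 1147.0, -341.0], [573.0, 452.0, -0.0], [575.0, -36.0, 4.0], [579.0, -530.0, -3.0], [603.0, -1153.0, -191.0]], [[163.0, 1155.0, -411.0], [216.0, 436.0, 2.0], [217.0, -38.0, 4.0], [218.0, -515.0, 4.0], [189.0, -1152.0, -236.0]], [[102.0, 499.0, 646.0], [112.0, 227.0, 675.0], [15.0, -35.0, 397.0], [-125.0, -507.0, -4.0], [-218.0, -1145.0, -270.0]]]
side [[[-423.0, 1797.0, 671.0], [318.0, 1805.0, 636.0], [1210.0, 1794.0, 594.0], [1960.0, 1306.0, 594.0], [1960.0, 316.0, 663.0]], [[-141.0, 24.0, 548.0], [193.0, 526.0, 367.0], [1200.0, 1817.0, -116.0], [1960.0, 1155.0, -22.0], [1958.0, 165.0, 256.0]], [[-614.0, 1160.0, -281.0], [115.0, 362.0, 2.0], [613.0, 103.0, 38.0], [1943.0, 959.0, -721.0]
[... 378 characters left out ...]
6.0, 16.0], 0.95)]
seat side [([541.0, 200.0, 14.0], 0.65), ([452.0, -223.0, -0.0], 0.19)]
lever_tip top [([441.0, 340.0, 98.0], 0.62)]
lever_tip side [([440.0, 338.0, 95.0], 0.61)]
tub top [([457.0, -219.0, 3.0], 0.73)]
tub side [([453.0, -222.0, 2.0], 0.63)]
station top [([506.0, 166.0, -3.0], 0.7)]
station side [([509.0, 170.0, -2.0], 0.95)]
green_tub top [([746.0, -273.0, 2.0], 0.94)]
spatula top [([435.0, -488.0, -4.0], 0.84), ([313.0, 416.0, 0.0], 0.16)]
jug top [([483.0, -609.0, 1.0], 0.76)]
jar top [([454.0, 511.0, 0.0], 0.7)]
bowl top [([312.0, 415.0, 3.0], 0.71)]
red_bottle top [([527.0, -31.0, -0.0], 0.73), ([801.0, -95.0, 3.0], 0.6)]
amber_bottle top [([798.0, 24.0, -0.0], 0.75)]
```

View pics/top0.png

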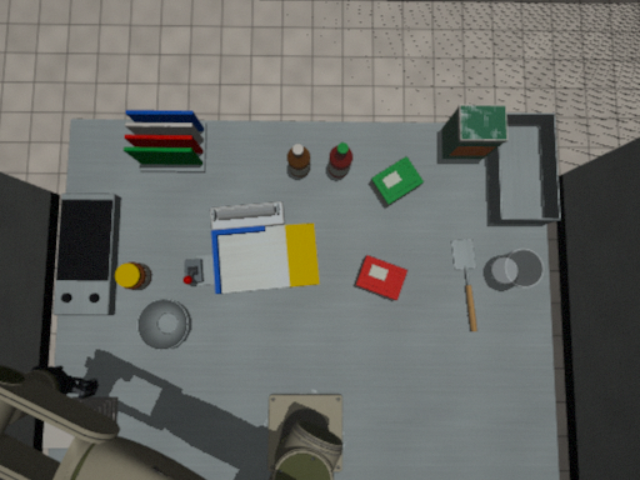

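View pics/side0.png

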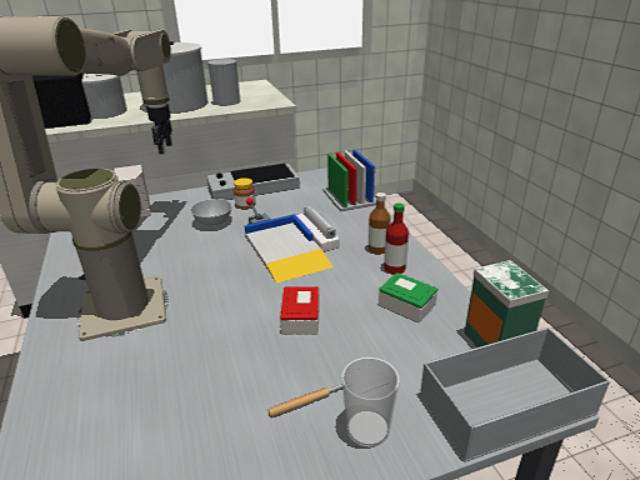

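Top view: the red tub is at about (381,278), the yellow ramp at (302,254), the bed at (250,258) with its fences to the left and top, and the lever knob at (188,280). Next I'll fit the outlines precisely.

```bash
cat >> h.py <<'E'
def rect(P):
    (c,wh,a)=cv2.minAreaRect(P[:,:2].astype(np.float32)); return np.round(c,1),np.round(wh,1),round(a,1)
def tubfit(cam="top",verbose=True):
    p,d=eyes.snapshot(cam);W=pts(cam,d);h=cv2.cvtColor(p,cv2.COLOR_RGB2HSV)
    m=models.cut_out("tub",cam)[0]["pixels"]
    q=W[m&(d>0)]; zt=np.percentile(q[:,2],80); q=q[abs(q[:,2]-zt)<12]
    return rect(q),zt,q
E
python3 - <<'E'
from h import *
for cam in("top","side"):
    r,z,q=tubfit(cam);print(cam,"tub",r,z,q.mean(0))
    f=np.load(cam+".npz");p,d=f["p"],f["d"];W=pts(cam,d);h=cv2.cvtColor(p,cv2.COLOR_RGB2HSV)
    near=(abs(W[...,0]-500)<170)&(abs(W[...,1]-120)<250)&(W[...,2]<60)&(d>0)
    ye=near&(abs(h[...,0].astype(int)-24)<6)&(h[...,1]>150)&(W[...,1]<110)
    print("ramp",rect(W[ye]),W[ye][:,2].min(),W[ye][:,2].max())
    bl=near&(abs(h[...,0].astype(int)-110)<10)&(h[...,1]>150)
    print("blue",rect(W[bl]),W[bl].mean(0), np.percentile(W[bl][:,2],95))
    # knob
    k=(abs(W[...,0]-440)<40)&(abs(W[...,1]-340)<40)&(W[...,2]>60)&((h[...,0]<8)|(h[...,0]>172))&(h[...,1]>150)
    print("knob",W[k].mean(0),k.sum())
E
```

```text
top tub (array([ 454.5, -221.7]), array([129.6,  95.7]), 69.9) 63.25158294987715 [ 454.56148593 -220.32302085   60.65689542]
ramp (array([523.2,  12.3]), array([187.5,  87.2]), 5.7) -7.078663654315745 23.76484202906812
blue (array([505.7, 197. ]), array([187.6, 157.3]), 5.4) [536.06964434 238.00033427  40.02711276] 47.68097631471811
knob [442.66422803 334.22403982 105.42152032] 34
side tub (array([ 452. , -222.9]), array([137.1,  95.6]), 69.9) 60.57840772255391 [ 449.15086133 -232.88054574   59.22486533]
ramp (array([520.7,  12.7]), array([190. ,  94.3]), 6.0) -4.0419630180086115 20.447570490662756
blue (array([523.2, 244.3]), array([123.9, 267.1]), 55.9) [519.7189161  240.19315412  33.37867063] 44.60365627139373
knob [438.12917654 330.08304602 100.21131378] 22
```

>>> apply_moves([
  [0, 0, 0, 0, 0, -0.146],
  [0, 0, 0, 0, 0, -0.146],
  [0, 0, 0, 0, 0, -0.147],
  [-26, -35, 0, 0, 0, 0],
  [-26, -35, 0, 0, 0, 0],
], fingers=50)

```text
time: 1.78
tool_pos: [257.9, 501.2, 231.2]
tcp_rot: [-180.0, 0.0, -174.1]
ft_force: [0.1, 0.3, 0.1]
finger_gap: 49.8
grip_force: 0.0
```

>>> apply_moves([
  [-26, -35, 0, 0, 0, 0],
  [-26, -35, 0, 0, 0, 0],
  [-26, -35, 0, 0, 0, 0],
  [-26, -35, 0, 0, 0, 0],
  [-26, -35, 0, 0, 0, 0],
])

```text
time: 2.4
tool_pos: [405.5, 339.6, 231.5]
tcp_rot: [180.0, 0.0, -174.2]
ft_force: [0.4, -0.3, 0.3]
finger_gap: 49.8
grip_force: 0.0
```

>>> apply_moves([
  [-26, -35, 0, 0, 0, 0],
  [0, -44, 0, 0, 0, 0],
  [0, -44, 0, 0, 0, 0],
  [0, -44, 0, 0, 0, 0],
  [0, -44, 0, 0, 0, 0],
])

```text
time: 3.02
tool_pos: [451.9, 132.1, 231.5]
tcp_rot: [-180.0, 0.0, -174.2]
ft_force: [0.4, -0.4, -1.0]
finger_gap: 49.9
grip_force: 0.0
```

>>> apply_moves([
  [0, -44, 0, 0, 0, 0],
  [0, -44, 0, 0, 0, 0],
  [0, -44, 0, 0, 0, 0],
  [0, -44, 0, 0, 0, 0],
  [0, 0, 0, 0, 0, 0],
])

```text
time: 3.65
tool_pos: [469.7, -44.2, 231.4]
tcp_rot: [-180.0, 0.0, -174.4]
ft_force: [-0.3, -0.3, 0.8]
finger_gap: 50.1
grip_force: 0.0
```

>>> apply_moves([
  [34, -43, 0, 0, 0, 0],
  [34, -43, 0, 0, 0, 0],
  [34, -43, 0, 0, 0, 0],
  [34, -43, 0, 0, 0, 0],
  [0, 0, 20, 0, 0, 0],
])

```text
time: 4.28
tool_pos: [351.0, -229.4, 212.9]
tcp_rot: [-179.8, 0.1, -174.5]
ft_force: [0.4, 0.8, -0.2]
finger_gap: 50.1
grip_force: 0.0
```

>>> apply_moves([
  [0, 0, 50, 0, 0, 0],
  [0, 0, 50, 0, 0, 0],
  [0, 0, 50, 0, 0, 0],
  [0, 0, 44, 0, 0, 0],
  [0, 0, 0, 0, 0, 0],
])

```text
time: 4.9
tool_pos: [349.2, -223.4, 14.1]
tcp_rot: [179.7, -0.3, -174.2]
ft_force: [-0.6, 0.1, 0.5]
finger_gap: 49.7
grip_force: 0.0
```

>>> apply_moves([
  [-10, -1, 0, 0, 0, 0],
  [-10, -1, 0, 0, 0, 0],
  [-10, 0, 0, 0, 0, 0],
  [-10, 0, 0, 0, 0, 0],
  [-10, 0, 0, 0, 0, 0],
])

```text
time: 5.52
tool_pos: [402.3, -224.1, 18.1]
tcp_rot: [-179.9, -0.0, -174.2]
ft_force: [-6.9, -2.9, 5.7]
finger_gap: 49.9
grip_force: 3.2
```

>>> apply_moves([
  [-9, 0, 0, 0, 0, 0],
  [-9, 0, 0, 0, 0, 0],
  [-9, 0, 0, 0, 0, 0],
  [-9, 0, 0, 0, 0, 0],
  [-9, 0, 0, 0, 0, 0],
])

```text
time: 6.15
tool_pos: [447.2, -219.7, 18.1]
tcp_rot: [-179.9, -0.0, -174.2]
ft_force: [-5.9, -4.4, 5.1]
finger_gap: 49.8
grip_force: 3.3
```

```bash
cat >> h.py <<'E'
O=np.array([507.5,168.]);A=np.deg2rad(5.8);ex=np.array([np.cos(A),np.sin(A)]);ey=np.array([-ex[1],ex[0]])
def st(p): v=np.asarray(p)[:2]-O; return np.round([v@ex,v@ey],1)
def where():
    r,z,q=tubfit("top"); print("tub st",st(r[0]),r[1],r[2]-5.8,"z",round(z,1),"n",len(q)); s=sense(); print("tcp st",st(s["tool_pos"]),s["tool_pos"][2],s["ft_force"],s["time"])
E
python3 - <<'E'
from h import *
where();p,d=eyes.snapshot("top");cv2.imwrite("pics/t1.png",cv2.resize(p[130:330,120:360,::-1],(720,600)))
E
```

```text
tub st [ -35.4 -363.1] [ 93.2 123.7] -5.2 z 63.3 n 480
tcp st [ -98.2 -379.3] 18.089258138574248 [ 0.53215881 -0.64352507  1.76790632] 6.25
```

View pics/t1.png

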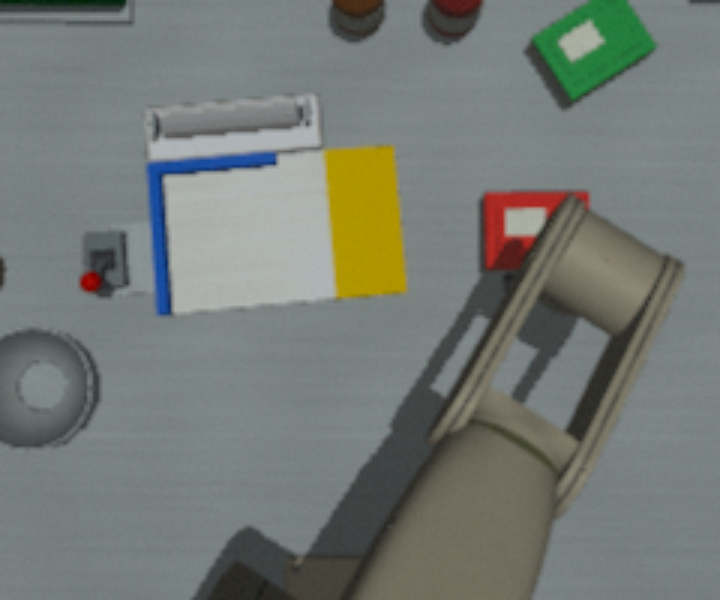

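Tub (red, at 535,230 in the crop) is now nearly square, about 5° short. Next I'll re-centre the pusher on it and carry on.

>>> apply_moves([
  [6, 0, 0, 0, 0, 0],
  [0, 16, 0, 0, 0, 0],
  [-9, 0, 0, 0, 0, 0],
  [-9, 0, 0, 0, 0, 0],
  [-9, 0, 0, 0, 0, 0],
], fingers=60)

```text
time: 6.92
tool_pos: [466.1, -200.8, 17.1]
tcp_rot: [180.0, -0.0, -174.2]
ft_force: [-5.7, -0.7, 2.4]
finger_gap: 59.7
grip_force: 2.8
```

>>> apply_moves([
  [-8, 0, 0, 0, 0, 0],
  [-8, 0, 0, 0, 0, 0],
  [-8, 0, 0, 0, 0, 0],
  [-7, 0, 0, 0, 0, 0],
  [-5, 0, 0, 0, 0, 0],
])

```text
time: 7.55
tool_pos: [501.9, -197.1, 17.2]
tcp_rot: [180.0, -0.0, -174.2]
ft_force: [-3.2, -0.5, -0.7]
finger_gap: 60.0
grip_force: 1.7
```

>>> apply_moves([
  [20, 0, 0, 0, 0, 0],
  [40, -10, 0, 0, 0, 0],
  [20, -20, -30, 0, 0, 0],
  [0, -30, -40, 0, 0, 0.18],
  [0, 0, -30, 0, 0, 0.18],
])

```text
time: 8.18
tool_pos: [429.3, -267.5, 120.3]
tcp_rot: [-179.9, 0.3, 164.7]
ft_force: [1.2, 0.6, -0.2]
finger_gap: 60.0
grip_force: 0.0
```

Run:
```python
from h import *
where();print(models.place_of("tub","top")[:1])
r,z,q=tubfit("side");print("side",st(r[0]),r)
```

```text
tub st [  17.6 -361.3] [ 96.  126.9] -0.39999999999999947 z 63.3 n 870
tcp st [-120.  -425.7] 122.46819980439072 [ 0.31591634 -0.50828221  0.07696214] 8.275
[{'xyz': [564.4, -194.4, 1.0], 'confidence': 0.92}]
side [  14.1 -366.4] (array([ 558.6, -195.1]), array([ 96.8, 132.9]), 5.5)
```

>>> apply_moves([
  [0, 0, 0, 0, 0, 0.173],
  [0, 0, 0, 0, 0, 0.173],
  [0, 0, 0, 0, 0, 0.173],
  [0, 0, 0, 0, 0, 0.173],
  [0, 0, 0, 0, 0, 0.173],
])

```text
time: 9.05
tool_pos: [427.3, -264.0, 115.5]
tcp_rot: [-179.9, -0.1, 115.4]
ft_force: [0.4, 0.1, 0.0]
finger_gap: 60.1
grip_force: 0.0
```

>>> apply_moves([
  [0, 0, 0, 0, 0, 0.173],
  [0, 0, 0, 0, 0, 0.173],
  [-20, 45, 0, 0, 0, 0],
  [-20, 45, 0, 0, 0, 0],
  [0, 45, 0, 0, 0, 0],
])

```text
time: 9.68
tool_pos: [567.0, -291.5, 115.2]
tcp_rot: [-179.9, -0.1, 95.8]
ft_force: [0.7, -0.7, 0.4]
finger_gap: 59.9
grip_force: 0.0
```

Run:
```python
from h import *
where();print(sense()["tcp_rot"],sense()["joint_pos"])
```

```text
tub st [  17.6 -363.3] [ 95.7 130.6] 0.20000000000000018 z 63.3 n 814
tcp st [  14.8 -461.3] 114.38521231021016 [-0.32560423  0.83828067 -0.39195135] 9.775
[-1.79936831e+02 -1.30407067e-01  9.60203447e+01] [-3.16056932e+01  1.79215615e+01  8.56900743e+01  6.65530980e-02
  7.65180176e+01 -3.76416992e+01]
```

>>> apply_moves([
  [0, 3, 40, 0, 0, 0],
  [0, 0, 40, 0, 0, 0],
  [0, 0, 18, 0, 0, 0],
  [10, 0, 0, 0, 0, 0],
  [10, 0, 0, 0, 0, 0],
])

```text
time: 10.4
tool_pos: [568.1, -270.8, 20.9]
tcp_rot: [179.9, 0.1, 95.8]
ft_force: [1.1, 0.1, 0.9]
finger_gap: 60.0
grip_force: 0.0
```

>>> apply_moves([
  [12, 0, 0, 0, 0, 0],
  [12, 0, 0, 0, 0, 0],
  [12, 0, 0, 0, 0, 0],
  [12, 0, 0, 0, 0, 0],
  [12, 0, 0, 0, 0, 0],
])

```text
time: 11.02
tool_pos: [562.7, -211.9, 21.5]
tcp_rot: [179.8, 0.2, 95.8]
ft_force: [0.3, -5.5, 3.9]
finger_gap: 60.3
grip_force: 3.1
```

>>> apply_moves([
  [12, 0, 0, 0, 0, 0],
  [12, 0, 0, 0, 0, 0],
  [12, 0, 0, 0, 0, 0],
  [12, 0, 0, 0, 0, 0],
  [12, 0, 0, 0, 0, 0],
])

```text
time: 11.65
tool_pos: [556.7, -152.3, 21.4]
tcp_rot: [179.8, 0.2, 95.8]
ft_force: [1.0, -7.5, 2.1]
finger_gap: 60.1
grip_force: 3.7
```

Run:
```python
from h import *
where()
```

```text
tub st [  17.7 -246.4] [ 95.2 126.8] 0.10000000000000053 z 65.7 n 593
tcp st [  16.2 -322.2] 20.854380433608227 [0.06544422 0.02190798 0.96295118] 11.75
```

>>> apply_moves([
  [12, 0, 0, 0, 0, 0],
  [12, 0, 0, 0, 0, 0],
  [12, 0, 0, 0, 0, 0],
  [12, 0, 0, 0, 0, 0],
  [12, 0, 0, 0, 0, 0],
])

```text
time: 12.38
tool_pos: [549.7, -92.5, 20.2]
tcp_rot: [179.9, 0.1, 95.8]
ft_force: [0.5, -6.2, 1.7]
finger_gap: 60.0
grip_force: 3.1
```

>>> apply_moves([
  [12, 0, 0, 0, 0, 0],
  [12, 0, 0, 0, 0, 0],
  [12, 0, -2, 0, 0, 0],
  [12, 0, -2, 0, 0, 0],
  [12, 0, -3, 0, 0, 0],
])

```text
time: 13.0
tool_pos: [543.5, -32.8, 27.1]
tcp_rot: [179.9, 0.1, 95.8]
ft_force: [1.0, -8.6, 2.7]
finger_gap: 60.2
grip_force: 4.3
```

Run:
```python
from h import *
where();p,d=eyes.snapshot("side");cv2.imwrite("pics/s2.png",cv2.resize(p[140:290,150:350,::-1],(800,600)))
```

```text
tub st [  17.5 -125.2] [ 95.8 124.8] 0.0 z 84.2 n 373
tcp st [  15.6 -202.3] 27.19585420288061 [ 1.009316   -2.93384364 -0.64439406] 13.1
```

View pics/s2.png

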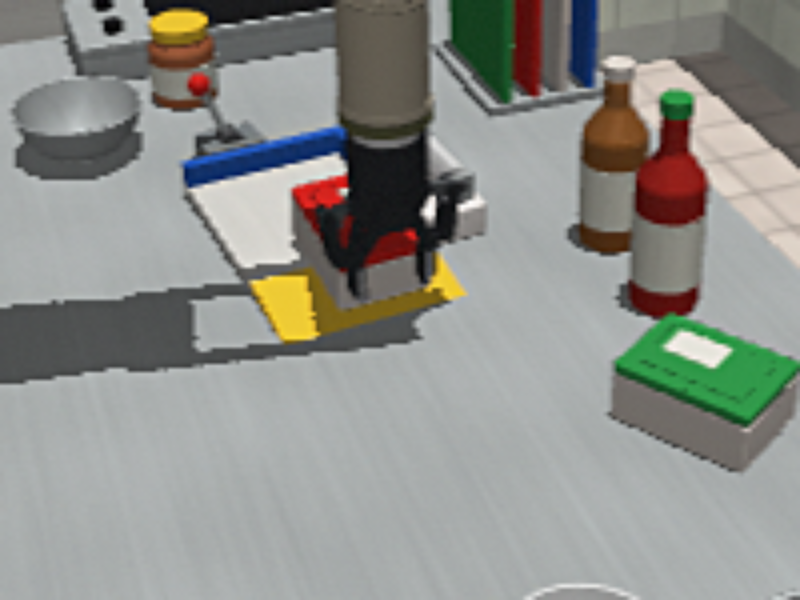

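The side view shows the tub square on the ramp, with both fingers on its rear face at (360,280) and (430,265). I'll continue.

>>> apply_moves([
  [12, 0, -2, 0, 0, 0],
  [12, 0, -2, 0, 0, 0],
  [12, 0, -3, 0, 0, 0],
  [12, 0, -2, 0, 0, 0],
  [12, 0, -2, 0, 0, 0],
])

```text
time: 13.78
tool_pos: [536.1, 28.0, 36.6]
tcp_rot: [-179.9, -0.0, 95.8]
ft_force: [0.4, -1.8, -1.3]
finger_gap: 60.2
grip_force: 1.2
```

>>> apply_moves([
  [12, 0, -2, 0, 0, 0],
  [12, 0, 0, 0, 0, 0],
  [12, 0, 0, 0, 0, 0],
  [12, 0, 0, 0, 0, 0],
  [12, 0, 0, 0, 0, 0],
])

```text
time: 14.4
tool_pos: [530.8, 88.0, 39.2]
tcp_rot: [-180.0, -0.0, 95.8]
ft_force: [0.5, -2.5, -1.7]
finger_gap: 60.2
grip_force: 1.4
```

>>> apply_moves([
  [8, 0, 0, 0, 0, 0],
  [6, 0, 0, 0, 0, 0],
  [0, 0, 0, 0, 0, 0],
  [-20, 0, 0, 0, 0, 0],
  [-20, 0, 0, 0, 0, 0],
])

```text
time: 15.02
tool_pos: [533.9, 59.9, 39.5]
tcp_rot: [180.0, 0.0, 95.8]
ft_force: [0.1, 0.7, 0.5]
finger_gap: 59.7
grip_force: 0.0
```

Run:
```python
from h import *
where()
r,z,q=tubfit("side");print("side",st(r[0]),r)
```

```text
tub st [17.2  7.4] [ 95.2 128.7] -0.2999999999999998 z 81.2 n 495
tcp st [  15.3 -111.6] 39.477930215779836 [0.0305793  0.98411515 0.33851233] 15.125
side [12.5  4.5] (array([519.5, 173.7]), array([ 94.1, 134.3]), 5.3)
```

>>> apply_moves([
  [20, 0, 0, 0, 0, 0],
  [20, 0, 0, 0, 0, 0],
  [8, 0, 0, 0, 0, 0],
  [7, 0, 0, 0, 0, 0],
  [5, 0, 0, 0, 0, 0],
])

```text
time: 15.85
tool_pos: [527.5, 121.3, 39.3]
tcp_rot: [-180.0, 0.0, 95.8]
ft_force: [0.6, -3.9, 0.4]
finger_gap: 59.8
grip_force: 2.2
```

>>> apply_moves([
  [2, 0, 0, 0, 0, 0],
  [1, 0, 0, 0, 0, 0],
  [1, 0, 0, 0, 0, 0],
  [1, 0, 0, 0, 0, 0],
  [0, 0, 0, 0, 0, 0],
])

```text
time: 16.48
tool_pos: [527.1, 124.2, 39.3]
tcp_rot: [-180.0, 0.1, 95.7]
ft_force: [0.4, -11.4, 2.7]
finger_gap: 60.1
grip_force: 5.9
```

>>> apply_moves([
  [-15, 0, 0, 0, 0, 0],
  [-20, 0, -10, 0, 0, 0],
  [0, 0, -50, 0, 0, 0],
  [0, -50, -50, 0, 0, 0],
  [50, -50, 0, 0, 0, 0],
])

```text
time: 17.1
tool_pos: [441.1, 124.8, 148.7]
tcp_rot: [179.5, -0.0, 95.5]
ft_force: [-0.6, 1.4, 1.0]
finger_gap: 59.6
grip_force: 0.0
```

>>> apply_moves([
  [55, 0, 0, 0, 0, 0],
  [0, 0, 0, 0, 0, -0.175],
  [0, 0, 0, 0, 0, -0.175],
  [0, 0, 0, 0, 0, -0.175],
  [0, 0, 0, 0, 0, -0.175],
])

```text
time: 17.73
tool_pos: [433.0, 180.4, 144.2]
tcp_rot: [179.9, 0.0, 136.2]
ft_force: [0.0, -0.8, -0.1]
finger_gap: 59.9
grip_force: 0.0
```

>>> apply_moves([
  [0, 0, 0, 0, 0, -0.175],
  [0, 0, 0, 0, 0, -0.175],
  [0, 0, 0, 0, 0, -0.175],
  [0, 0, 0, 0, 0, -0.173],
  [0, 0, 0, 0, 0, -0.173],
])

```text
time: 18.35
tool_pos: [433.0, 180.4, 144.3]
tcp_rot: [180.0, 0.0, -173.9]
ft_force: [0.3, -0.3, -0.4]
finger_gap: 59.8
grip_force: 0.0
```

Run:
```python
from h import *
where();print(sense()["tcp_rot"])
r,z,q=tubfit("side");print("side",st(r[0]),r)
```

```text
tub st [17.7 30.1] [ 95.1 130.4] -0.5 z 81.0 n 582
tcp st [-72.8  19.9] 144.17425674115918 [0.16024938 0.33578554 0.30463079] 18.45
[ 1.79968130e+02  4.34273091e-02 -1.74103519e+02]
side [14.2 28.8] (array([518.7, 198.1]), array([ 96.6, 138.9]), 5.3)
```

>>> apply_moves([
  [0, 10, 45, 0, 0, 0],
  [0, 0, 45, 0, 0, 0],
  [0, 0, 15, 0, 0, 0],
  [-15, 0, 0, 0, 0, 0],
  [-8, 0, 0, 0, 0, 0],
])

```text
time: 19.18
tool_pos: [456.0, 193.4, 39.7]
tcp_rot: [180.0, 0.1, -174.3]
ft_force: [0.1, -0.2, 0.2]
finger_gap: 59.8
grip_force: 0.0
```

>>> apply_moves([
  [-5, 0, 0, 0, 0, 0],
  [-5, 0, 0, 0, 0, 0],
  [-3, 0, 0, 0, 0, 0],
  [-3, 0, 0, 0, 0, 0],
  [-2, 0, 0, 0, 0, 0],
])

```text
time: 19.8
tool_pos: [471.1, 194.9, 38.6]
tcp_rot: [-180.0, -0.2, -174.2]
ft_force: [-8.7, -1.4, 6.3]
finger_gap: 59.9
grip_force: 4.3
```

>>> apply_moves([
  [-1, 0, 0, 0, 0, 0],
  [-1, 0, 0, 0, 0, 0],
  [-1, 0, 0, 0, 0, 0],
  [-1, 0, 0, 0, 0, 0],
  [0, 0, 0, 0, 0, 0],
])

```text
time: 20.42
tool_pos: [475.2, 195.3, 38.6]
tcp_rot: [-180.0, -0.2, -174.2]
ft_force: [-6.6, -1.9, 5.3]
finger_gap: 60.2
grip_force: 3.6
```

>>> apply_moves([
  [-1, 0, 0, 0, 0, 0],
  [-1, 0, 0, 0, 0, 0],
  [-1, 0, 0, 0, 0, 0],
  [0, 0, 0, 0, 0, 0],
  [0, 0, 0, 0, 0, 0],
])

```text
time: 21.05
tool_pos: [478.1, 195.6, 38.6]
tcp_rot: [-180.0, -0.2, -174.2]
ft_force: [-7.0, -1.4, 4.3]
finger_gap: 59.7
grip_force: 3.5
```

>>> apply_moves([
  [-1, 0, 0, 0, 0, 0],
  [-1, 0, 0, 0, 0, 0],
  [0, 0, 0, 0, 0, 0],
  [0, 0, 0, 0, 0, 0],
  [0, 0, 0, 0, 0, 0],
])

```text
time: 21.68
tool_pos: [478.6, 195.6, 38.3]
tcp_rot: [-180.0, -0.3, -174.2]
ft_force: [-14.4, -2.6, 11.6]
finger_gap: 60.1
grip_force: 7.5
```

>>> apply_moves([
  [10, 0, 0, 0, 0, 0],
  [20, 0, -10, 0, 0, 0],
  [0, 0, -50, 0, 0, 0],
  [0, 0, -50, 0, 0, 0],
  [0, 0, 0, 0, 0, 0.175],
])

```text
time: 22.3
tool_pos: [454.7, 194.0, 154.2]
tcp_rot: [179.8, 0.5, 175.6]
ft_force: [0.9, 0.0, -0.2]
finger_gap: 60.1
grip_force: 0.0
```

>>> apply_moves([
  [0, 0, 0, 0, 0, 0.175],
  [0, 0, 0, 0, 0, 0.175],
  [0, 0, 0, 0, 0, 0.175],
  [0, 0, 0, 0, 0, 0.175],
  [0, 0, 0, 0, 0, 0.174],
])

```text
time: 22.92
tool_pos: [451.5, 192.9, 148.8]
tcp_rot: [180.0, 0.0, 125.4]
ft_force: [-0.0, -0.8, -0.3]
finger_gap: 59.9
grip_force: 0.0
```

>>> apply_moves([
  [0, 0, 0, 0, 0, 0.174],
  [0, 0, 0, 0, 0, 0.174],
  [0, 0, 0, 0, 0, 0.174],
  [-50, 40, 0, 0, 0, 0],
  [-60, 47, 0, 0, 0, 0],
])

```text
time: 23.55
tool_pos: [539.6, 102.9, 149.2]
tcp_rot: [179.9, -0.0, 95.9]
ft_force: [0.2, 0.4, 0.4]
finger_gap: 59.8
grip_force: 0.0
```

Run:
```python
from h import *
where();print(sense()["tcp_rot"])
```

```text
tub st [12.7 39.4] [153.3  59.2] 59.8 z 80.8 n 213
tcp st [ 27.1 -72.2] 148.88484533362873 [-0.10815405  0.66785616  0.57607176] 23.65
[1.79864139e+02 1.07691433e-01 9.55398077e+01]
```

>>> apply_moves([
  [-5, 4, 50, 0, 0, 0],
  [0, 0, 50, 0, 0, 0],
  [0, 0, 9, 0, 0, 0],
  [10, 0, 0, 0, 0, 0],
  [12, 0, 0, 0, 0, 0],
])

```text
time: 24.28
tool_pos: [542.7, 121.8, 42.3]
tcp_rot: [179.8, -0.0, 95.8]
ft_force: [-0.1, -1.0, 0.9]
finger_gap: 59.9
grip_force: 0.0
```

>>> apply_moves([
  [4, 0, 0, 0, 0, 0],
  [2, 0, 0, 0, 0, 0],
  [1, 0, 0, 0, 0, 0],
  [1, 0, 0, 0, 0, 0],
  [0, 0, 0, 0, 0, 0],
])

```text
time: 24.9
tool_pos: [542.1, 125.7, 41.9]
tcp_rot: [179.8, 0.3, 95.8]
ft_force: [-0.1, -17.6, 8.4]
finger_gap: 60.7
grip_force: 8.6
```

>>> apply_moves([
  [-20, 0, 0, 0, 0, 0],
  [0, 0, -60, 0, 0, 0],
  [0, 0, -60, 0, 0, 0],
  [20, -50, 0, 0, 0, 0],
  [40, -50, 0, 0, 0, 0],
], fingers=0)

```text
time: 25.52
tool_pos: [438.0, 157.1, 161.3]
tcp_rot: [179.8, -0.0, 95.7]
ft_force: [-0.2, 0.8, 0.0]
finger_gap: 0.5
grip_force: 0.0
```

>>> apply_moves([
  [45, -40, 0, 0, 0, 0],
  [45, 0, 0, 0, 0, 0],
  [45, 0, 0, 0, 0, 0],
  [45, 0, 0, 0, 0, 0],
  [0, 0, 0, 0, 0, -0.175],
])

```text
time: 26.15
tool_pos: [379.3, 335.1, 160.0]
tcp_rot: [180.0, -0.1, 106.1]
ft_force: [-0.7, -1.2, -0.2]
finger_gap: 0.0
grip_force: 0.0
```

>>> apply_moves([
  [0, 0, 0, 0, 0, -0.175],
  [0, 0, 0, 0, 0, -0.175],
  [0, 0, 0, 0, 0, -0.175],
  [0, 0, 0, 0, 0, -0.175],
  [0, 0, 0, 0, 0, -0.174],
])

```text
time: 26.78
tool_pos: [380.0, 332.4, 160.0]
tcp_rot: [180.0, 0.0, 156.2]
ft_force: [0.0, 0.2, -1.3]
finger_gap: -0.5
grip_force: 0.0
```

>>> apply_moves([
  [0, 0, 0, 0, 0, -0.174],
  [0, 0, 0, 0, 0, -0.174],
  [0, 0, 0, 0, 0, -0.174],
  [0, 0, 0, 0, 0, 0],
  [0, 0, 0, 0, 0, 0],
])

```text
time: 27.4
tool_pos: [380.0, 332.4, 159.7]
tcp_rot: [180.0, 0.0, -174.4]
ft_force: [-0.7, 0.5, 0.1]
finger_gap: -0.4
grip_force: 0.0
```

Run:
```python
from h import *
where();p,d=eyes.snapshot("top");cv2.imwrite("pics/t3.png",cv2.resize(p[150:270,120:280,::-1],(800,600),interpolation=cv2.INTER_CUBIC))
r,z,q=tubfit("side");print("side",st(r[0]),r)
for c in("top","side"):
  for n in("lever_tip","tub","seat"):
    r=models.place_of(n,c);print(n,c,[(st(q["xyz"]),q["xyz"][2],q["confidence"]) for q in r[:1]])
```

```text
tub st [34.3 30. ] [ 96.5 130.2] -0.2999999999999998 z 81.3 n 909
tcp st [-110.3  176.5] 159.62206710031262 [ 0.12298398 -0.00766717 -0.67661815] 27.5
side [64.9 44.1] (array([567.6, 218.4]), array([171.7, 354.4]), 49.6)
lever_tip top [(array([-47.8, 174.2]), 97.4, 0.44)]
tub top [(array([36.3, 30. ]), 18.5, 0.92)]
seat top [(array([-108.7, -768.4]), 3.4, 0.66)]
lever_tip side [(array([-47.2, 177.3]), 94.5, 0.46)]
tub side [(array([31.2, 29.2]), 16.7, 0.89)]
seat side [(array([37. , 28.5]), 16.3, 0.77)]
```

View pics/t3.png

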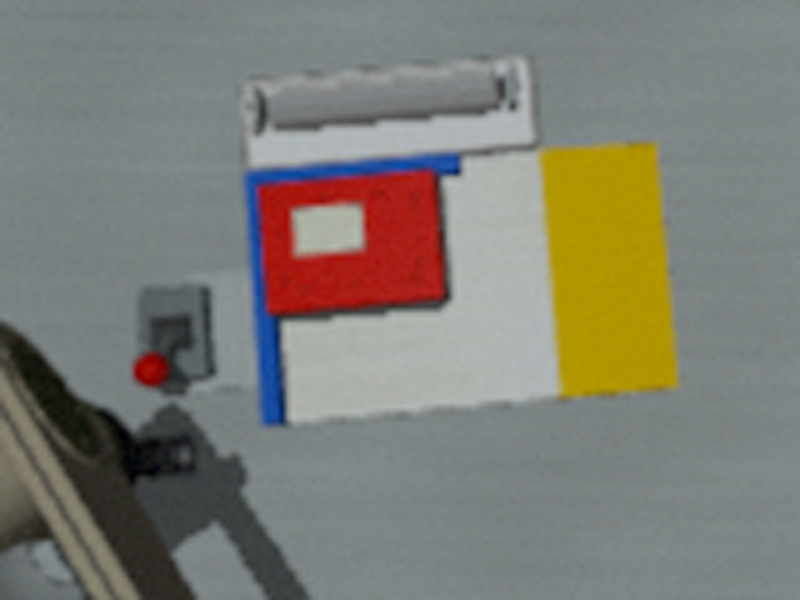

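The red lid sits square and flush in the blue corner (corner at about 255,180). The knob is at (152,368), ahead of the closed fingers. Now the lever.

>>> apply_moves([
  [0, -1, 40, 0, 0, 0],
  [0, 0, 40, 0, 0, 0],
  [-12, 0, 0, 0, 0, 0],
  [-12, 0, 0, 0, 0, 0],
  [-8, 0, 0, 0, 0, 0],
])

```text
time: 28.58
tool_pos: [414.4, 335.7, 81.9]
tcp_rot: [179.9, 0.2, -174.2]
ft_force: [-0.3, -0.6, 0.3]
finger_gap: -0.1
grip_force: 0.0
```

>>> apply_moves([
  [-10, 0, 0, 0, 0, 0],
  [-10, 0, 0, 0, 0, 0],
  [-10, 0, 0, 0, 0, 0],
  [-10, 0, 0, 0, 0, 0],
  [-10, 0, 0, 0, 0, 0],
])

```text
time: 29.2
tool_pos: [462.2, 339.8, 79.4]
tcp_rot: [-180.0, -0.0, -174.2]
ft_force: [-0.4, -0.3, 0.3]
finger_gap: 0.2
grip_force: 0.4
```

>>> apply_moves([
  [-5, 0, 0, 0, 0, 0],
  [-3, 0, 0, 0, 0, 0],
  [-2, 0, 0, 0, 0, 0],
  [-1, 0, 0, 0, 0, 0],
  [0, 0, 0, 0, 0, 0],
])

```text
time: 29.82
tool_pos: [472.5, 340.9, 79.5]
tcp_rot: [180.0, 0.0, -174.2]
ft_force: [-0.5, -0.2, -0.9]
finger_gap: 0.3
grip_force: 0.3
```

>>> apply_moves([
  [-2, 0, 0, 0, 0, 0],
  [-2, 0, 0, 0, 0, 0],
  [-2, 0, 0, 0, 0, 0],
  [-1, 0, 0, 0, 0, 0],
  [0, 0, 0, 0, 0, 0],
])

```text
time: 30.45
tool_pos: [479.7, 341.6, 79.6]
tcp_rot: [180.0, 0.0, -174.2]
ft_force: [0.9, -0.4, -0.4]
finger_gap: 0.2
grip_force: 0.1
```

>>> apply_moves([
  [-1, 0, 0, 0, 0, 0],
  [-1, 0, 0, 0, 0, 0],
  [-1, 0, 0, 0, 0, 0],
  [0, 0, 0, 0, 0, 0],
  [0, 0, 0, 0, 0, 0],
])

```text
time: 31.08
tool_pos: [482.5, 341.9, 79.5]
tcp_rot: [180.0, 0.0, -174.2]
ft_force: [-0.3, -0.6, -0.8]
finger_gap: -0.1
grip_force: 0.2
```

>>> apply_moves([
  [-1, 0, 0, 0, 0, 0],
  [-1, 0, 0, 0, 0, 0],
  [-1, 0, 0, 0, 0, 0],
  [-1, 0, 0, 0, 0, 0],
  [0, 0, 0, 0, 0, 0],
])

```text
time: 31.7
tool_pos: [486.2, 342.2, 79.4]
tcp_rot: [-180.0, -0.0, -174.2]
ft_force: [-2.1, -0.5, 0.3]
finger_gap: 0.1
grip_force: 1.4
```

Run:
```python
from h import *
s=sense();print(st(s["tool_pos"]),s["ft_force"])
p,d=eyes.snapshot("side");cv2.imwrite("pics/s4.png",cv2.resize(p[120:240,150:310,::-1],(800,600),interpolation=cv2.INTER_CUBIC))
for c in("top","side"):
    if c=="top":eyes.snapshot(c)
    r=models.place_of("lever_tip",c);print(c,[(st(q["xyz"]),q["xyz"][2],q["confidence"]) for q in r[:1]])
```

```text
[ -3.6 175.5] [-2.10897579 -0.52508787  0.28025358]
top []
side [(array([-106.9, -768.6]), 0.2, 0.65)]
```

View pics/s4.png

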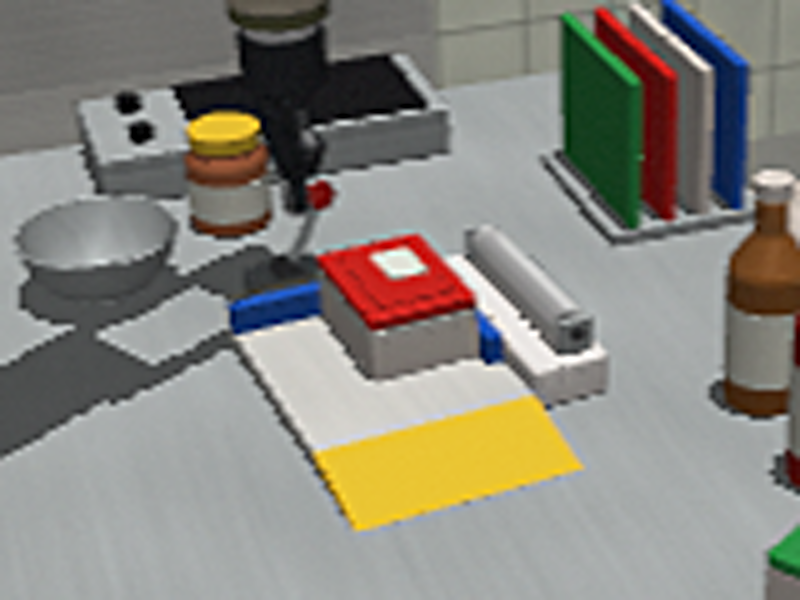

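The tub is home in the corner. The knob (320,195) is nearly over and the force is just starting to rise, so I'll press on to the stop.

>>> apply_moves([
  [-1, 0, 0, 0, 0, 0],
  [-1, 0, 0, 0, 0, 0],
  [0, 0, 0, 0, 0, 0],
  [0, 0, 0, 0, 0, 0],
  [0, 0, 0, 0, 0, 0],
])

```text
time: 32.52
tool_pos: [486.5, 342.3, 79.2]
tcp_rot: [-180.0, -0.2, -174.2]
ft_force: [-11.5, -1.9, 4.9]
finger_gap: -0.1
grip_force: 5.9
```

>>> apply_moves([
  [-1, 0, 0, 0, 0, 0],
  [0, 0, 0, 0, 0, 0],
  [0, 0, 0, 0, 0, 0],
  [0, 0, 0, 0, 0, 0],
  [0, 0, 0, 0, 0, 0],
])

```text
time: 33.15
tool_pos: [486.7, 342.3, 79.1]
tcp_rot: [-179.9, -0.3, -174.2]
ft_force: [-16.2, -3.0, 8.8]
finger_gap: 0.2
grip_force: 8.1
```

The lever is hard against its stop. I'll retreat and check.

>>> apply_moves([
  [10, 0, 0, 0, 0, 0],
  [25, 0, 0, 0, 0, 0],
  [40, 0, 0, 0, 0, 0],
  [30, 0, -40, 0, 0, 0],
  [0, 0, -50, 0, 0, 0],
])

```text
time: 33.78
tool_pos: [382.4, 331.1, 168.9]
tcp_rot: [-179.9, -0.1, -174.1]
ft_force: [1.6, 0.7, 0.4]
finger_gap: 0.2
grip_force: 0.0
```

Run:
```python
from h import *
where()
for c in("top","side"):
    p,d=eyes.snapshot(c);W=pts(c,d);h=cv2.cvtColor(p,cv2.COLOR_RGB2HSV)
    s=(W[...,:2]-O)@np.stack([ex,ey],1)
    k=(abs(s[...,1]-175)<30)&(abs(s[...,0])<80)&(W[...,2]>60)&((h[...,0]<8)|(h[...,0]>172))&(h[...,1]>150)
    print(c,"knob",s[k].mean(0),W[k][:,2].mean(),k.sum())
    if c=="top":cv2.imwrite("pics/t5.png",cv2.resize(p[...,::-1],(800,600)))
```

```text
tub st [33.9 30.1] [ 96. 130.] 0.0 z 80.9 n 923
tcp st [-101.9  177.6] 176.73065227481874 [2.0486418  1.48653662 0.56536757] 33.875
top knob [ 18.69562172 172.19097564] 99.69034185329478 32
side knob [ 14.22318664 167.75301416] 95.64657174494809 19
```

View pics/t5.png

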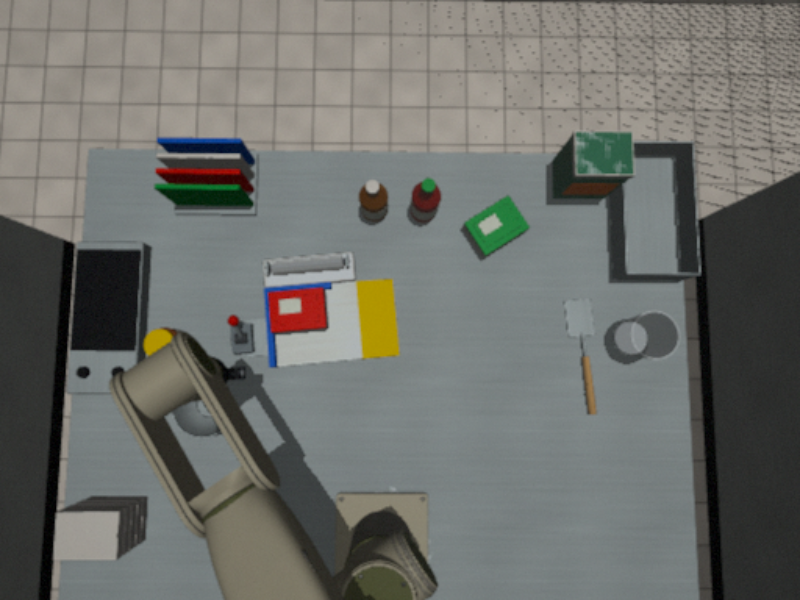

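The tub lid (297,310) is flush in the corner, the knob (234,321) is fully over at x ≈ +18 as specified, and the other things haven't moved. The robot is clear, so I'm handing in.

```bash
python3 -c "
from bench import job
print(job.hand_in())"
```

```text
the job is handed in; nothing more can be done
None
```

The job is handed in: the tub sits square and flush in the fence corner, the lever was thrown fully over afterwards, nothing else on the bench appears to have moved, and it took about 34 s of the 72 s allowed.

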